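# Find the hidden catch of the child-safe medicine box

### The arm

A 7-joint arm with a two-finger parallel gripper is mounted at the origin on a cart in front of the work surface, level with it; the furniture and walls round the work are solid. World frame = base frame: x ahead of the robot, y to its left, z up, the work surface at z = 0. Lengths are in m, angles in rad, forces in N, time in s.
With the tool pointing down it reaches from about 0.35 to 0.9 m from the base axis. Payload 7.2 kg.
Tool frame: the origin (TCP) lies between the finger pads; the fingertips stand 17 mm ahead of it and the grasp point (between the pads) lies 2 mm behind it; z points along the fingers, y is the line along which they close (so a half turn about z gives the same grasp; the last joint's range is limited). The gripper opens to 85 mm and grips with 20 to 120 N. Pads are 22 mm wide; open, the fingers measure 114 mm over their backs; the gripper's body (76 mm by 85 mm) begins 54 mm behind the grasp point. The pads swing forward as they close: fully open they stand 13 mm farther back than shut.
Start: joints at [1.074, 0.411, -0.013, 1.596, 0.006, 1.134, -0.082], TCP at [0.26, -0.568, 0.248] pointing down, gripper open.
Joint ranges: [-2.95, 2.95], [-0.29, 1.99], [-1.47, 1.44], [0.14, 2.54], [-1.03, 4.17], [0.13, 1.85], [-2.86, 2.86]. Speed limits (rad/s): [2.39, 2.39, 3.01, 3.01, 3.14, 3.14, 3.14].

### API

Orientations are given as a 3x3 rotation matrix whose columns are the frame's x, y, z axes.
In Python, from plant import r, imaging, nets gives the robot as it stands. The module is installed in compiled form; this text tells all that it offers.
- The arm moves only by the tool send_rows, never from a script. Its argument "steps" is a list that holds one entry, the list of rows, each a list of 7 numbers: the shift along the tool's x, y, z in mm, then the turn, a rotation vector about the tool's x, y, z in rad, then the opening, from 0 (shut) to 1 (fully open). In form: [[[tx, ty, tz, ax, ay, az, fingers], ...]]. A call has 1 to 20 rows; each row is the pose to reach, as a shift and turn from the pose commanded when the call began, along the tool's axes at that moment; what a row does not reach only later rows make up. A row lasts 1/8 s, in which the tool goes at most 62.5 mm and 10.7 degrees, less where a joint would pass 70% of its speed; a pose out of reach is approached as far as the arm can. A call with a gripper value outside its range is refused whole. The fingers move at their own pace and stop on an object; "grip_force" is the grip in N (left out, the last holds). Time passes only in rows, so rows that repeat a pose let the fingers close. It gives the time, the measured TCP pose, the force, the opening and the grip force at its end, in the units of the state.
- r.get_state(): the state, without advancing time (a new reading comes with each control period).
- imaging.get_image(name): name is "side" or "top"; returns the picture (400x640x3 uint8, red, green, blue); there is no depth.
- imaging.camera_info(name): a dict with "fovy" (degrees; the focal length in pixels is half the picture's height over the tangent of half this angle, whatever the lens; pixels are square), "cx", "cy" (the principal point, pixels), "camera_from_world" (4x4, takes a point from world to camera coordinates). Camera axes: x right, y down, z forward; pixel columns grow to the right and rows downward; lengths in m; the calibration is good to about 2 mm. A picture is of the moment at which its call begins. camera_info takes no time and is no camera call.
- r.sign_off(): hands the job in; it is judged then, once.
Trained networks look in the newest picture that a camera, given by its name, has taken for a name from the list of things; names that differ only in an ending like _2 or _b are one class to them, and where a whole thing is asked for, a point or a joint stands for the part that bears it (a point fixed in the world has none). Each returns a list of dicts, best first, with "confidence" (0 to 1); they miss things now and then, are a little off and sometimes report something else, mostly with a low value. They report only what shows in the picture. A call takes as long as a camera call.
- nets.silhouettes(target, camera): "mask" (400x640 bool, what is visible of it) and "centre" ([column, row] in pixels, amid what is visible of it).
The state is a dict: "time_s": time; "q": joint angles; "qd": joint speeds; "effort": joint torques, N m; "tcp_pos": TCP position; "tcp_rot": TCP orientation; "force": force on the tool from outside, world axes, zero at the start; "torque": the same for the moment, N m; "gripper_width": finger opening in m; "grasp_force": force on a finger pad.
Only numpy, scipy, OpenCV 4.12 (cv2) and the standard library are available. Lean on these libraries where they do the work, as an engineer would, in place of code of your own. Each camera call takes 0.05 s, during which the arm holds its last target. There are 200 camera calls.

### The job

Open the child-safe medicine box on the worktop: feel along the row of four recessed discs in its top panel with a shut fingertip, find the one that gives, and press it right in so that the sprung lid pops up by itself. Press gently, take the hand away and leave the lid standing open; pick nothing up and leave the other things where they stand.

Things in the scene. Friction and masses are not known exactly. Their poses are not given: they have to be found in the camera images.
- box: White plastic box, 190 mm (its x, depth) x 270 mm (its y, width) x 75 mm high, fixed where it stands. Origin: centre of its underside; z up, x away from the front. The front part of its flat top is a fixed panel (box x -95 to -17 mm) with a row of four like white discs; the part behind is the lid (joint lid).
- row (a point): Middle of the row of discs, at the height of their faces (73 mm, 2 mm below the panel); axes as the box's. Disc centres at y = -93, -31, +31, +93 mm from here, x = 0; discs 48 mm across in 50 mm holes. Three are rigid blinds; one, any of the four, is the catch's button: only touch tells which. The fingertip must enter the hole: press at the centre.
- catch (a joint): Travel of the live disc, straight down, in m: 0 out, 0.007 fully in. It starts to give at about 1 N, needs about 6 N to go fully in, frees the lid after 4 to 5 mm and springs back when let go.
- lid (a joint): Angle of the box's lid, a white plate 110 x 270 x 8 mm, hinged along the top edge farthest from the discs (box x = +95 mm), in rad: 0 shut (latched, it reads 0 to 0.03), 1.3 fully open (steeply up, not quite upright). Once freed, a spring swings it up within about a second and holds it there.
- tin: Food tin, 75 mm across and 58 mm high, loose, to the left of the box. Origin: centre of its underside. To be left alone.
- pepper_jar: Glass pepper jar, 45 mm across and 108 mm high, loose, to the right of the box near its back. Origin: centre of its underside. To be left alone.
- lemon: Lemon, 78 x 55 x 56 mm, loose, to the right of the box near its front. Origin: under its centre. To be left alone.
- teaspoon: Metal teaspoon, 132 mm long and 9 mm high, lying loose in front of the box. Origin: under its centre. To be left alone.

How it is judged:
By the outcome, as a careful person would: the job done as asked, in the order asked, and still so for the second after the job is handed in, with the robot touching nothing.
It also fails if it takes over 51 s, if anything falls off the work surface, if the arm or the gripper's body presses on something with over 40 N, if the wrist force passes 120 N, or if a joint passes its speed limit or range.

## Working session

There is one attempt and no reset: what is moved stays moved. The work goes in short steps, Python scripts to look and compute and a tool call to move; the robot and the scene stay as the last step left them, time stands still between calls to the robot, and variables do not carry over. Pictures are saved under pics/ and viewed, at most 10 in all, crops included, and the job is handed in when it is done.

Besides the shell and the picture viewer there is one more tool, called after ">>>" by a JSON object that holds its "method" and its "body". send_rows: Moves the arm, as the interface text tells. Its arguments: {"type":"object","properties":{"steps":{"type":"array"},"grip_force":{"type":"number"}},"required":["steps"]}

```bash
mkdir -p pics; python3 - <<'E'
from plant import r, imaging, nets
import cv2, numpy as np
for c in ("top","side"):
    im=imaging.get_image(c); cv2.imwrite(f"pics/{c}0.png",im[:,:,::-1])
    i=imaging.camera_info(c); print(c,i["fovy"],i["cx"],i["cy"],np.round(i["camera_from_world"],4).tolist())
    for t in ("box",'tin','lemon','pepper_jar','teaspoon'):
        for d in nets.silhouettes(t,c)[:1]:
            m=d["mask"].astype(np.uint8); print(t,d["confidence"],d["centre"],m.sum())
            if t=="box":
                k=max(cv2.findContours(m,0,2)[0],key=cv2.contourArea); print(cv2.approxPolyDP(k,4,True)[:,0].tolist(), cv2.minAreaRect(k))
s=r.get_state(); print(s["time_s"],s["tcp_pos"],np.round(s["tcp_rot"],3).tolist(),s["force"])
E
```

```text
top 46.7001254755355 320.38878923949153 199.41727402663489 [[-0.0236, -0.9995, -0.0226, 0.2742], [-0.9863, 0.0269, -0.1627, 0.5615], [0.1632, 0.0184, -0.9864, 1.1225], [0.0, 0.0, 0.0, 1.0]]
box 0.94 [337.9, 192.8] 7634
[[284, 159], [280, 235], [388, 238], [389, 162], [308, 155]] ((335.72088623046875, 197.38406372070312), (112.2169418334961, 81.46710205078125), 3.2704880237579346)
tin 0.83 [255.4, 211.1] 793
lemon 0.73 [413.1, 225.5] 482
pepper_jar 0.57 [415.3, 182.1] 468
teaspoon 0.67 [333.2, 248.0] 225
side 55.90375188576731 323.85909390504804 193.72720400049468 [[-0.9068, -0.4209, 0.0242, 0.6199], [-0.2507, 0.4924, -0.8335, 0.0881], [0.3389, -0.7619, -0.552, 0.8904], [0.0, 0.0, 0.0, 1.0]]
box 0.65 [322.8, 206.8] 7833
[[321, 158], [263, 205], [261, 224], [265, 235], [302, 245], [336, 264], [384, 203], [388, 178]] ((322.9643249511719, 204.58746337890625), (112.15982055664062, 100.9173812866211), 22.203479766845703)
tin 0.85 [295.6, 267.7] 1697
lemon 0.68 [387.1, 173.9] 206
pepper_jar 0.85 [345.8, 152.4] 391
teaspoon 0.62 [378.3, 231.7] 197
0.6 [ 0.25982416 -0.56843099  0.24830659] [[0.909, 0.416, -0.0], [0.416, -0.909, -0.0], [-0.0, 0.0, -1.0]] [-0.06134055 -1.04390708  0.244642  ]
```

View pics/top0.png

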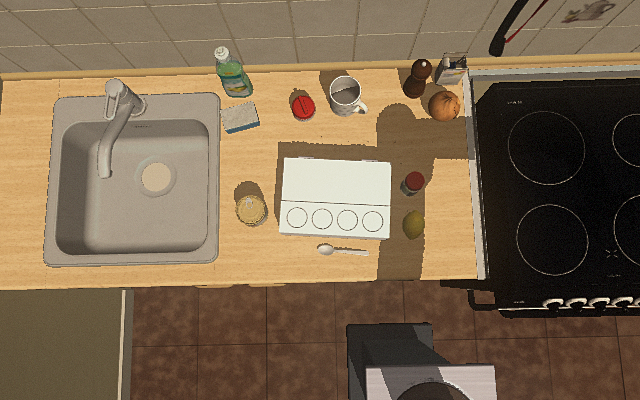

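View pics/side0.png

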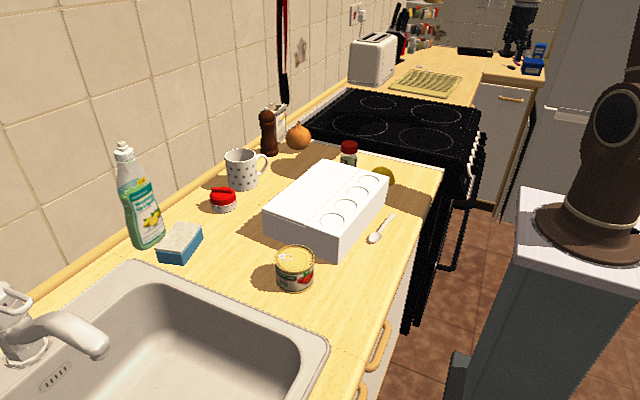

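The top view shows four disc rings at about (297,217), (322,218), (347,219) and (373,221), with the spoon in front, the tin to the left and the jar and lemon to the right. The side view agrees, and the lid is shut. I'll refine the ring centres and project them at z = 75 mm, because the rings are the hole edges.

```bash
cat > h.py <<'E'
import numpy as np, cv2
from plant import r, imaging, nets
def ray(c,u,v,z):
    i=imaging.camera_info(c);T=i["camera_from_world"];f=200/np.tan(np.radians(i["fovy"]/2))
    R=T[:3,:3];o=-R.T@T[:3,3];d=R.T@np.array([(u-i["cx"])/f,(v-i["cy"])/f,1]);return o+d*(z-o[2])/d[2]
def rings(path,c,seeds,z=.075,rad=16):
    g=cv2.imread(path,0).astype(float);P=[]
    for u,v in seeds:
        for _ in range(4):
            u0,v0=int(round(u)),int(round(v));w=g[v0-rad:v0+rad+1,u0-rad:u0+rad+1]
            yy,xx=np.mgrid[-rad:rad+1,-rad:rad+1]
            bg=np.median(w);k=(bg-w).clip(0,None);k[k<15]=0
            k[(xx**2+yy**2>13.5**2)]=0
            m=k>0;pts=np.argwhere(m)[:,::-1].astype(np.float32)-rad
            e=cv2.fitEllipse(pts);u,v=u0+e[0][0],v0+e[0][1]
        P.append(ray(c,u,v,z));print(np.round([u,v,*e[1]],1),np.round(P[-1],4))
    return np.array(P)
E
python3 - <<'E'
from h import *
P=rings("pics/top0.png","top",[(297,217),(322,218),(347,219),(373,221)])
print(np.linalg.norm(np.diff(P,axis=0),axis=1))
d=P[0]-P[3];print("mid",P.mean(0),"yaw",np.arctan2(-d[0],d[1]))
print([np.round(ray("top",*p,.075),3) for p in ((284,157),(391,162),(389,239),(279,236))])
im=cv2.imread("pics/side0.png");cv2.imwrite("pics/sidec.png",cv2.resize(im[150:270,250:400],None,fx=5,fy=5,interpolation=2))
i=imaging.camera_info("side");f=200/np.tan(np.radians(i["fovy"]/2))
for p in P:
    q=i["camera_from_world"]@np.r_[p,1];u=np.array([i["cx"],i["cy"]])+f*q[:2]/q[2];print(np.round(u,1),np.round((u-[250,150])*5))
E
```

```text
[296.5 217.1  19.9  20.4] [0.5216 0.319  0.075 ]
[321.7 218.4  20.3  20.3] [0.5167 0.2571 0.075 ]
[347.  219.7  20.2  20.3] [0.5119 0.1953 0.075 ]
[372.3 221.   20.3  20.5] [0.507  0.1336 0.075 ]
[0.06210086 0.06198214 0.06189807]
mid [0.51427906 0.22628757 0.075     ] yaw -0.0787291558169551
[array([0.675, 0.348, 0.075]), array([0.654, 0.081, 0.075]), array([0.462, 0.095, 0.075]), array([0.476, 0.363, 0.075])]
[330.8 218.7] [404. 344.]
[344.3 204. ] [472. 270.]
[356.4 190.9] [532. 204.]
[367.2 179.1] [586. 145.]
```

View pics/sidec.png

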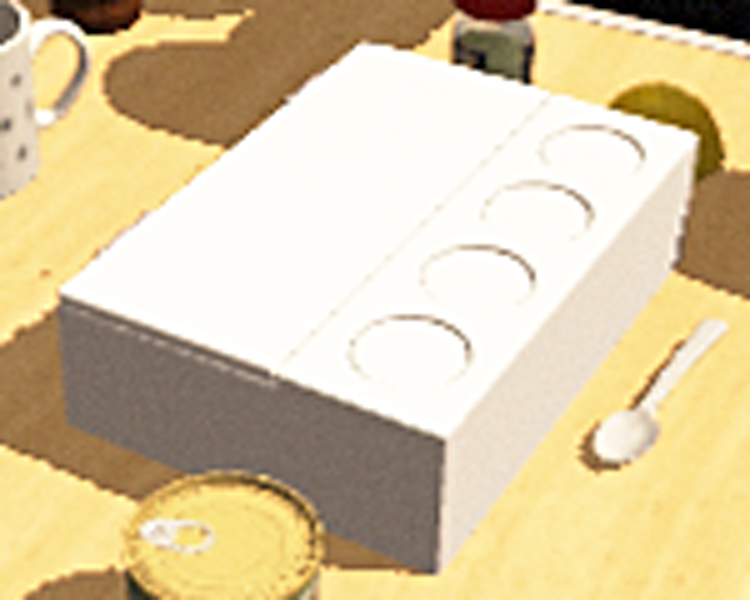

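The rings check out: spacing is 62 mm and the heights are consistent. In the side crop the ring centres are at (410,352), (478,280), (537,213) and (592,150), within 2 px of the projections. Next I move above the right-most disc with the gripper shut and the tool aligned to the box.

>>> {"method": "send_rows", "body": {"steps": [[[20,-21,0,0,0,0.02,0],[60,-62,0,0,0,0.06,0],[103,-107,0,0,0,0.1,0],[146,-151,0,0,0,0.14,0],[189,-196,0,0,0,0.19,0],[232,-240,0,0,0,0.23,0],[275,-285,0,0,0,0.27,0],[318,-329,0,0,0,0.31,0],[361,-374,10,0,0,0.35,0],[404,-418,20,0,0,0.4,0],[447,-463,40,0,0,0.44,0],[490,-507,60,0,0,0.48,0],[510,-528,90,0,0,0.5,0],[517,-535,110,0,0,0.508,0],[517,-535,120,0,0,0.508,0],[517,-535,120,0,0,0.508,0],[517,-535,120,0,0,0.508,0],[517,-535,120,0,0,0.508,0]]]}}

```text
time_s: 2.85
tcp_pos: [0.5081, 0.1325, 0.1293]
tcp_rot: [[0.997, -0.08, 0.002], [-0.08, -0.997, 0.0], [0.002, -0.0, -1.0]]
force: [-0.1, -0.7, -0.1]
gripper_width: -0.0001
grasp_force: 0.0
```

```bash
python3 - <<'E'
from h import *
for c in ("top","side"):
    cv2.imwrite(f"pics/{c}1.png",imaging.get_image(c)[:,:,::-1])
s=r.get_state();p,R=s["tcp_pos"],s["tcp_rot"];print(s["time_s"],p,np.round(R,3).tolist(),s["force"],s["gripper_width"])
for q in ((.507,.1336),(.5119,.1953),(.5167,.2571),(.5216,.319)): print(np.round(1e3*R.T@(np.r_[q,.073+.017]-p),1))
a=cv2.imread("pics/side1.png")[120:270,240:440];cv2.imwrite("pics/side1c.png",cv2.resize(a,None,fx=4,fy=4,interpolation=2))
E
```

```text
2.95 [0.50796581 0.13276721 0.12900107] [[0.997, -0.08, 0.001], [-0.08, -0.997, 0.0], [0.001, -0.0, -1.0]] [ 0.609226    0.145044   -0.93158074] 0.0001642773999629478
[-1.1 -0.7 39. ]
[ -1.1 -62.6  39. ]
[  -1.3 -124.6   39. ]
[  -1.3 -186.7   39. ]
```

View pics/side1c.png

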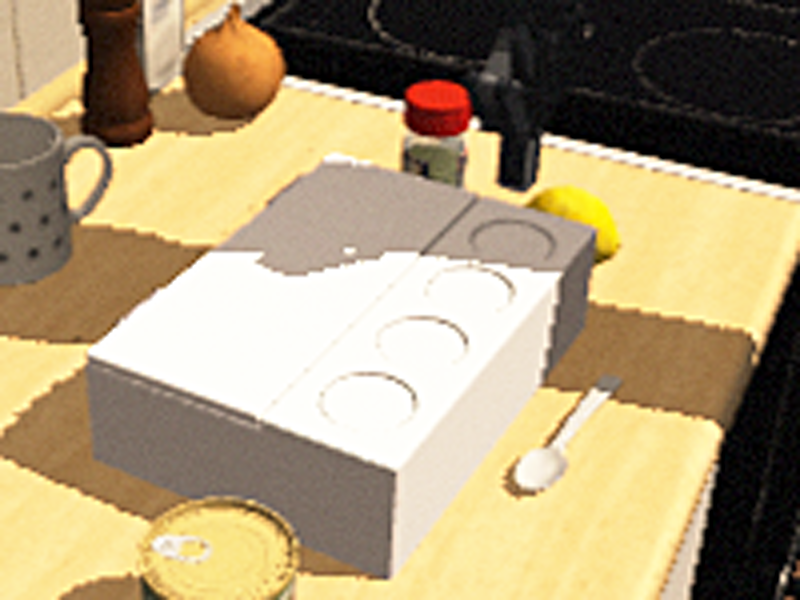

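The shut fingertip is at (518,188), hovering over the right-most disc at (512,240). Next I descend to the face and feel.

>>> {"method": "send_rows", "body": {"steps": [[[-1,-1,12,0,0,0,0],[-1,-1,28,0,0,0,0],[-1,-1,35,0,0,0,0],[-1,-1,37,0,0,0,0],[-1,-1,38,0,0,0,0],[-1,-1,39,0,0,0,0],[-1,-1,39,0,0,0,0],[-1,-1,39,0,0,0,0]]]}}

```text
time_s: 3.95
tcp_pos: [0.5067, 0.1343, 0.0901]
tcp_rot: [[0.997, -0.079, 0.001], [-0.079, -0.997, -0.0], [0.001, 0.0, -1.0]]
force: [-3.1, -0.3, 5.7]
gripper_width: 0.0001
grasp_force: 3.1
```

>>> {"method": "send_rows", "body": {"steps": [[[0,0,0.5,0,0,0,0],[0,0,1,0,0,0,0],[0,0,1,0,0,0,0],[0,0,1,0,0,0,0]]]}}

```text
time_s: 4.45
tcp_pos: [0.5067, 0.1343, 0.09]
tcp_rot: [[0.997, -0.079, 0.001], [-0.079, -0.997, -0.001], [0.001, 0.0, -1.0]]
force: [-6.3, -1.5, 16.8]
gripper_width: 0.0002
grasp_force: 8.4
```

This one is rigid: 17 N with no travel. On to the next disc.

>>> {"method": "send_rows", "body": {"steps": [[[0,0,-8,0,0,0,0],[0,0,-16,0,0,0,0],[0,-20,-16,0,0,0,0],[0,-45,-16,0,0,0,0],[0,-62,-16,0,0,0,0],[0,-62,-16,0,0,0,0],[0,-62,-8,0,0,0,0],[0,-62,-3,0,0,0,0],[0,-62,-1,0,0,0,0],[0,-62,-0.3,0,0,0,0],[0,-62,-0.3,0,0,0,0]]]}}

```text
time_s: 5.82
tcp_pos: [0.5114, 0.1948, 0.09]
tcp_rot: [[0.997, -0.08, -0.0], [-0.08, -0.997, -0.002], [0.0, 0.002, -1.0]]
force: [-6.9, -4.4, 21.5]
gripper_width: -0.0001
grasp_force: 10.5
```

Also rigid: 21 N at face height. Next disc, approaching more gently.

>>> {"method": "send_rows", "body": {"steps": [[[0,0,-8,0,0,0,0],[0,0,-16,0,0,0,0],[0,-20,-16,0,0,0,0],[0,-45,-16,0,0,0,0],[0,-62,-16,0,0,0,0],[0,-62,-16,0,0,0,0],[0,-62,-9,0,0,0,0],[0,-62,-4,0,0,0,0],[0,-62,-2,0,0,0,0],[0,-62,-1,0,0,0,0],[0,-62,-1,0,0,0,0],[0,-62,-1,0,0,0,0]]]}}

```text
time_s: 7.32
tcp_pos: [0.5163, 0.2568, 0.0901]
tcp_rot: [[0.997, -0.08, -0.0], [-0.08, -0.997, -0.001], [-0.0, 0.001, -1.0]]
force: [-3.4, -3.3, 7.8]
gripper_width: -0.0001
grasp_force: 4.0
```

>>> {"method": "send_rows", "body": {"steps": [[[0,0,0.7,0,0,0,0],[0,0,0.7,0,0,0,0],[0,0,0.7,0,0,0,0]]]}}

```text
time_s: 7.7
tcp_pos: [0.5163, 0.2568, 0.0901]
tcp_rot: [[0.997, -0.08, -0.0], [-0.08, -0.997, -0.001], [0.0, 0.001, -1.0]]
force: [-5.8, -4.2, 14.8]
gripper_width: 0.0002
grasp_force: 7.1
```

Rigid as well, at 15 N. On to the last disc.

>>> {"method": "send_rows", "body": {"steps": [[[0,0,-8,0,0,0,0],[0,0,-16,0,0,0,0],[0,-20,-16,0,0,0,0],[0,-45,-16,0,0,0,0],[0,-62,-16,0,0,0,0],[0,-62,-16,0,0,0,0],[0,-62,-9,0,0,0,0],[0,-62,-4,0,0,0,0],[0,-62,-2,0,0,0,0],[0,-62,-1,0,0,0,0],[0,-62,0,0,0,0,0],[0,-62,0,0,0,0,0]]]}}

```text
time_s: 9.2
tcp_pos: [0.5216, 0.3191, 0.089]
tcp_rot: [[0.997, -0.08, 0.0], [-0.08, -0.997, -0.0], [0.0, 0.0, -1.0]]
force: [-1.5, -2.0, 3.3]
gripper_width: -0.0002
grasp_force: 1.4
```

This one gives: it is 1 mm down at 3 N. Now I press it in.

>>> {"method": "send_rows", "body": {"steps": [[[0,0,1,0,0,0,0],[0,0,2,0,0,0,0],[0,0,3,0,0,0,0],[0,0,4,0,0,0,0],[0,0,5,0,0,0,0],[0,0,6,0,0,0,0],[0,0,6.5,0,0,0,0],[0,0,6.5,0,0,0,0],[0,0,6.5,0,0,0,0]]]}}

```text
time_s: 10.32
tcp_pos: [0.5217, 0.32, 0.0831]
tcp_rot: [[0.997, -0.079, 0.001], [-0.079, -0.997, 0.001], [0.001, -0.001, -1.0]]
force: [-1.1, -1.5, 8.1]
gripper_width: -0.0003
grasp_force: 4.1
```

```bash
python3 - <<'E'
from h import *
cv2.imwrite("pics/side2.png",imaging.get_image("side")[:,:,::-1])
E
```

```text
(no output)
```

View pics/side2.png

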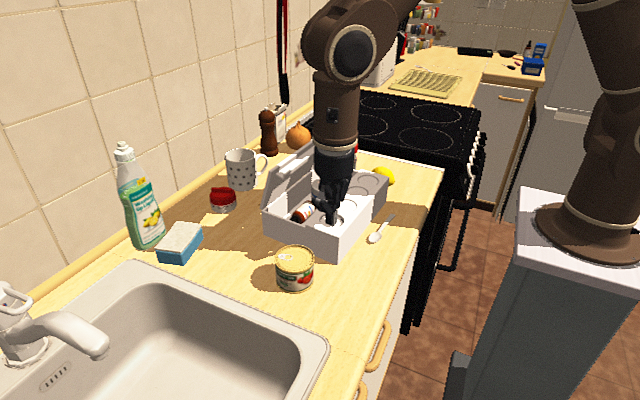

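The lid, around (290,175), has popped up behind the hand with the button fully in. Now I withdraw up and back, away from the lid.

>>> {"method": "send_rows", "body": {"steps": [[[0,0,-5,0,0,0,0],[0,0,-15,0,0,0,0],[-4,0,-30,0,0,0,0],[-15,0,-55,0,0,0,0],[-35,0,-85,0,0,0,0],[-60,0,-115,0,0,0,0],[-80,0,-145,0,0,0,0],[-95,0,-170,0,0,0,0],[-100,0,-180,0,0,0,0],[-100,0,-180,0,0,0,0],[-100,0,-180,0,0,0,0],[-100,0,-180,0,0,0,0],[-100,0,-180,0,0,0,0],[-100,0,-180,0,0,0,0]]]}}

```text
time_s: 12.12
tcp_pos: [0.4217, 0.3275, 0.262]
tcp_rot: [[0.997, -0.079, -0.001], [-0.079, -0.997, -0.0], [-0.001, 0.0, -1.0]]
force: [-0.0, 0.4, -0.0]
gripper_width: -0.0
grasp_force: 0.0
```

```bash
python3 - <<'E'
from h import *
cv2.imwrite("pics/side3.png",imaging.get_image("side")[:,:,::-1])
s=r.get_state();print(s["time_s"],s["tcp_pos"],s["force"],abs(s["qd"]).max())
E
```

```text
12.175 [0.42172531 0.32747359 0.26212855] [ 0.3573346  -0.33952749 -0.16574361] 0.001819147854794778
```

View pics/side3.png

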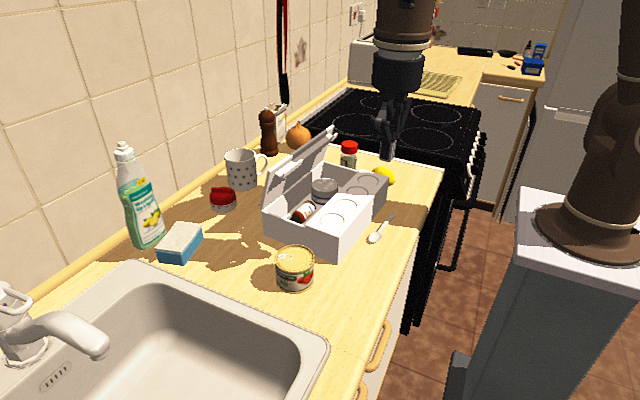

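The lid stands open with its free edge running to about (335,130), the hand is clear, and the tin, spoon, lemon and jar haven't moved. I'll check the lid angle against the geometry before handing in.

```bash
python3 - <<'E'
from h import *
i=imaging.camera_info("side");f=200/np.tan(np.radians(i["fovy"]/2))
bx=np.array([.997,-.079,0]);by=np.array([.079,.997,0]);row=np.array([.5143,.2263,.075])
for a in (.8,1.0,1.15,1.3):
  for y in (.135,-.135):
    p=row+bx*(.151-.112*np.cos(a))+by*y+np.array([0,0,.112*np.sin(a)])
    q=i["camera_from_world"]@np.r_[p,1];print(a,y,np.round(np.array([i["cx"],i["cy"]])+f*q[:2]/q[2]))
a=cv2.imread("pics/side3.png")[110:260,240:440];cv2.imwrite("pics/side3c.png",cv2.resize(a,None,fx=4,fy=4,interpolation=2))
E
```

```text
0.8 0.135 [289. 185.]
0.8 -0.135 [350. 136.]
1.0 0.135 [282. 177.]
1.0 -0.135 [344. 129.]
1.15 0.135 [275. 171.]
1.15 -0.135 [339. 125.]
1.3 0.135 [268. 167.]
1.3 -0.135 [333. 121.]
```

View pics/side3c.png

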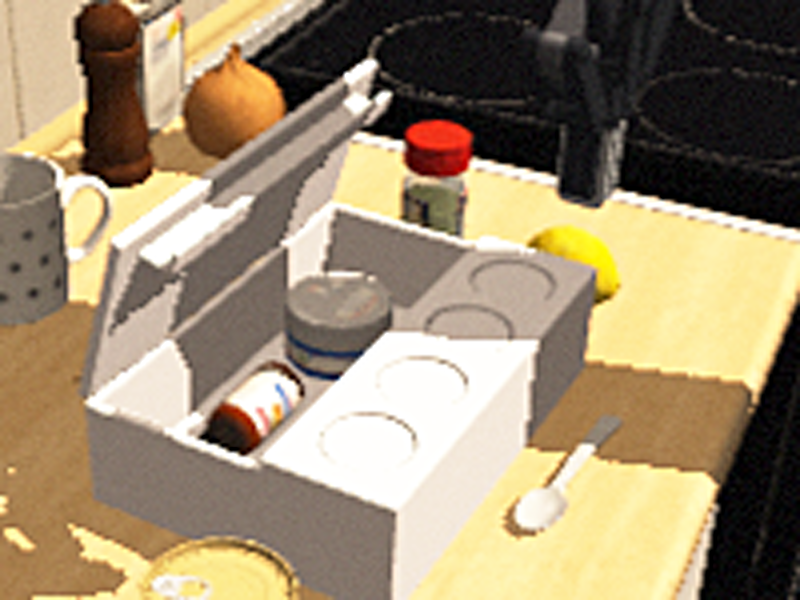

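In the crop the lid's upper corners are at (113,240) and (370,62), which is (268,170) and (332,125) in the full picture. That matches 1.3 rad, so the lid is fully open.

```bash
python3 -c "
from plant import r
print(r.sign_off())"
```

```text
the job is handed in; nothing more can be done
None
```

The live disc was the left-most of the four; pressing it fully in at about 8 N popped the lid, which stands fully open at about 1.3 rad with the hand clear and the loose things undisturbed, and the job is handed in.

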